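Seat a bench torch in its tilted V-rest and latch the clamp strap

TASK

Mount the bench torch on its stand: lay it gently, without dropping or knocking it, in the tilted V-rest with the nozzle up-slope and the valve knobs level to either side, and slide it down until its flange bears fully on the upper V-plate. Then swing the hinged clamp strap over the barrel and press it down until the spring catch has snapped over its end, leaving the torch seated and the other things on the bench undisturbed.

Things in the scene. Friction and masses are not known exactly. Their poses are not given: they have to be found in the camera images.
- torch: Loose bench-torch head, 196 mm long, 0.4 to 0.65 kg. Origin on the axis of its smooth steel barrel (32 mm diameter, from x = -66 to +46 mm); x runs along the axis to the nozzle, z up and y left as it lies on the bench, axis level 22 mm above it. Balances within 12 mm of the origin. Starts with the nozzle within 32 degrees of straight away from the robot.
- nozzle (a point): Centre of the brass nozzle's face, x = 80 mm in the torch frame. The nozzle is 32 mm in diameter, x = 54 to 80. Behind it is the round steel flange, 44 mm diameter, x = 46 to 54: its rear face is the shoulder that comes home on the V-rest.
- valve_block (a point): Centre of the torch's square aluminium valve block, x = -83 mm in the torch frame: 44 x 44 mm, x = -100 to -66, a black knob (20 mm across) standing out to each side, 86 mm over both; two brass hose stubs behind it end at x = -116.
- v_rest: Inclined part of the grey stand fixed on the bench (heading varies by 17 degrees). Its x runs along the trough, away from the robot, rising 30 degrees; y left, level; z square to the trough. Origin about 92 mm over the bench. The torch is home when its frame coincides with this one. Friction may hold the torch where it is laid, so push it down-slope until the flange meets the stop.
- stop_face (a point): Middle of the upper V-plate's outer face (x = 46 mm in the v_rest frame), where the flange bears. Two aluminium V-plates stand across the trough, x = -46 to -32 and 32 to 46; 45-degree faces, apex z = -22.6, tops z = -2 at y = +-20.6 to +-34. Between them it is open down to z = -40. Flange and valve block leave the torch 20 mm of play, all of it up-slope of home.
- strap_hinge (a point): Middle of the strap's hinge pin, which runs along x of the v_rest, at x = 38, y = 42, z = 21.5 mm in its frame. Pin and lugs span x = 22 to 53, y = 33 to 49, up to z = 29.
- strap (a joint): Clamp strap angle a (rad): 0 = shut, lying across the barrel along -y of the v_rest; grows as it swings up and over to the left (pi/2: along +z); starts at 2.65 to 2.9, stop at 3.0. Stiff hinge (0.05 N m): stays where left. Shutting, its tip meets the catch at 0.14, its sprung pad the barrel at 0.08; pressing on takes up to 15 N at strap_grip, to a firm stop at -0.03. Latched: 0.01.
- strap_grip (a point): Middle of the strap 78 mm from its pin, at x = 38, y = 42 - 78 cos a, z = 21.5 + 78 sin a mm in the v_rest frame. Plain steel bar 14 mm wide (along x) and 5 mm thick, 100 mm long from the pin; on it, 42 mm from the pin, a round housing 16 mm across stands 11 mm high with a rubber pad below. Grip the bar here across its width, or press on it.
- catch (a joint): Spring catch right of the upper V-plate, a bent steel lever with a hooked nose (rad): 0 = upright, held by its spring. The strap's tip, pressed on the sloping top of the nose, drives it outward to about 0.18; then it snaps back to 0 over the tip.
- catch_nose (a point): Inner end of the nose's underside: x = 38, y = -51, z = 24.5 mm in the v_rest frame when upright. The last 7 mm of the shut strap lie under it. The catch spans x = 33 to 43, y = -69 to -43, up to z = 37.
- frit_jar: Bystander: glass jar of orange glass chips with a red lid, 58 mm across, 79 mm tall; origin under its centre.
- file: Bystander: flat file with a brown wooden handle, 255 mm long, lying flat; origin under its middle.
- wash_bottle: Bystander: small pale plastic bottle with a red cap, 40 mm across, 92 mm tall; origin under its centre.
Things that resemble listed ones, but are neither listed nor needed, are in the scene too. What is shaped like the torch but green is not meant.

How it is judged (in metres and radians):
On the way:
1. The torch lies centred in both Vs, nozzle up-slope, flange against the upper V-plate (x of torch in the frame of v_rest between -0.004 and 0.004 m and y of torch in the frame of v_rest between -0.003 and 0.003 m and z of torch in the frame of v_rest between -0.003 and 0.003 m and angle between the x axis of torch and the x axis of v_rest, either way round below 0.05 rad and angle between the z axis of torch and the z axis of v_rest, either way round below 0.3 rad and x of nozzle in the frame of v_rest above 0.07 m), for 0.2 s.
At the end, for the whole second after the job is handed in: Torch at rest in the V-rest: origin within 4 mm of home along the trough, 3 mm across and square to it, axis within 3 degrees, nozzle up-slope, knobs level within 17 degrees; strap shut over it (below 0.03 rad), catch back upright over its end (below 0.04 rad) (all of step 1 and value of joint strap below 0.03 rad and value of joint catch below 0.04 rad and linear speed of torch below 0.01 m/s); the robot touches nothing.
It fails at once if The torch is knocked hard against the rest (contact force between torch and v_rest above 100 N).
It fails at once if The torch is dropped (out of the fingers and falling, as from a height of over 10 mm) (contact force between the fingers and torch below 0.2 N and linear speed of torch above 0.45 m/s).
It fails at once if The frit jar is disturbed (distance of frit_jar from where it was at the start of the episode above 0.03 m).
It fails at once if The file is disturbed (distance of file from where it was at the start of the episode above 0.03 m).
It fails at once if The wash bottle is disturbed (distance of wash_bottle from where it was at the start of the episode above 0.03 m).
It also fails if it takes over 61 s, if anything falls off the work surface, if the arm or the gripper's body presses on something with over 40 N, if the wrist force passes 120 N, or if a joint passes its speed limit or range.

ROBOT

A 6-joint arm with a two-finger parallel gripper is mounted at the origin on the work surface; the furniture and walls round the work are solid. World frame = base frame: x ahead of the robot, y to its left, z up, the work surface at z = 0. Lengths are in m, angles in degrees, forces in N, time in s.
With the tool pointing down it reaches from about 0.3 to 0.85 m from the base axis. Payload 5.4 kg.
Tool frame: the origin (TCP) lies midway between the tips of the shut fingers; the grasp point (between the pads) lies 19 mm behind it; z points along the fingers, y is the line along which they close (so a half turn about z gives the same grasp; the last joint's range is limited). The gripper opens to 85 mm and grips with 20 to 120 N. Pads are 22 mm wide; open, the fingers measure 114 mm over their backs; the gripper's body (76 mm by 85 mm) begins 54 mm behind the grasp point. The pads swing forward as they close: fully open they stand 13 mm farther back than shut.
Start: joints at [-79.188, 9.076, 91.501, -0, 79.423, -12.038], TCP at [0.223, -0.53, 0.231] pointing down, gripper open.
Joint ranges: [-166.64, 166.64], [-54.1, 131.32], [10.49, 154.53], [-73.88, 253.88], [9.74, 151.15], [-171.62, 171.62]. Speed limits (degrees/s): [147.25, 147.25, 180, 180, 180, 180].

INTERFACE

Orientations are given as [roll, pitch, yaw] about the fixed x, y, z axes, in that order (R = Rz(yaw) Ry(pitch) Rx(roll)).
In Python, from workcell import readout, get_image, ticket gives the robot as it stands.
- The arm moves only by the shell command python3 -m inch 'ROWS' [FORCE]. ROWS is JSON, a list of rows, each a list of 3 entries, a list of its own where there are three numbers: the shift along the tool's x, y, z in m, then the turn, a rotation vector about the tool's x, y, z in rad, then the finger opening in m, from 0 to 0.0854. A call has exactly 10 rows; each row is the pose to reach, as a shift and turn from the pose commanded when the call began, along the tool's axes at that moment; what a row does not reach only later rows make up. A row lasts 1/12 s, in which the tool goes at most 41.7 mm and 7.16 degrees, less where a joint would pass 70% of its speed; a pose out of reach is approached as far as the arm can. A call with a gripper value outside its range is refused whole. The fingers move at their own pace and stop on an object; FORCE is the grip in N (left out, the last holds). Time passes only in rows, so rows that repeat a pose let the fingers close, or fill a call up. It gives the time, the measured TCP pose, the force, the opening and the grip force at its end, in the units of the state.
- readout.read_state(): the state, without advancing time (a new reading comes with each control period).
- get_image(name): name is "scene" or "top" or "wrist"; returns a dict with "img" (420x560x3 uint8, red, green, blue), "range_z" (420x560 float32, m along the optical axis (not along the pixel's ray), 0 where there is no reading), "intrinsics" (3x3 intrinsics, pixels), "T" (4x4, takes a point from camera to world coordinates). Camera axes: x right, y up, looking along -z (the intrinsics and any distortion apply to the point x, -y, -z); pixel columns grow to the right and rows downward; lengths in m; the calibration is good to about 2 mm. A picture is of the moment at which its call begins.
- ticket.sign_off(): hands the job in; it is judged then, once.
The state is a dict: "time_s": time; "q": joint angles; "qd": joint speeds; "tau": joint torques, N m; "tool_pos": TCP position; "tool_rot": TCP orientation; "contact_force": force on the tool from outside, world axes, zero at the start; "moment": the same for the moment, N m; "gripper_width": opening from 0.0 (shut) to 1.0 (fully open); "finger_force": force on a finger pad.
Only numpy, scipy, OpenCV 4.12 (cv2) and the standard library are available. Lean on these libraries where they do the work, as an engineer would, in place of code of your own. Each camera call takes 0.05 s, during which the arm holds its last target. There are 200 camera calls.

## Working session

There is one attempt and no reset: what is moved stays moved. The work goes in short steps, Python scripts to look and compute and a shell command to move; the robot and the scene stay as the last step left them, time stands still between calls to the robot, and variables do not carry over. Pictures are saved under pics/ and viewed, at most 10 in all, crops included, and the job is handed in when it is done.

```bash
mkdir -p pics; ls
python3 - <<'E'
from workcell import readout,get_image
import cv2,numpy as np
for n in("top","scene"):
    d=get_image(n);np.savez(f"pics/{n}0.npz",**d);cv2.imwrite(f"pics/{n}0.png",d["img"][:,:,::-1]);print(n,d["intrinsics"],d["T"].round(3))
s=readout.read_state();print(s)
E
```

```text
pics
top [[453.5838724    0.         282.47514256]
 [  0.         453.5838724  210.99786161]
 [  0.           0.           1.        ]] [[-0.009  0.997 -0.074  0.482]
 [-1.    -0.008  0.004 -0.057]
 [ 0.004  0.074  0.997  1.124]
 [ 0.     0.     0.     1.   ]]
scene [[509.92625503   0.         284.34414893]
 [  0.         509.92625503 216.26991318]
 [  0.           0.           1.        ]] [[-0.77   0.413 -0.487 -0.098]
 [-0.638 -0.471  0.609  0.777]
 [ 0.022  0.779  0.626  0.945]
 [ 0.     0.     0.     1.   ]]
{'time_s': 0.1, 'q': array([-7.91901602e+01,  9.11022187e+00,  9.15657348e+01,  2.04729489e-04,
        7.94242502e+01, -1.20381339e+01]), 'qd': array([-0.04903814, -0.05723079, -0.15818935,  0.04155943, -0.08330278,
       -0.09582223]), 'tau': array([-1.09231674e-03, -3.96993184e+01, -3.32337677e+01, -4.50608659e-04,
        4.26587183e-03,  1.55312648e-05]), 'tool_pos': array([ 0.22313808, -0.52933847,  0.23039699]), 'tool_rot': array([-1.79902039e+02, -2.10961505e-02,  2.28479179e+01]), 'contact_force': array([ 0.46564784,  0.2613515 , -0.38621729]), 'moment': array([-0.05834127, -0.01251942, -0.00446362]), 'finger_force': 0.0, 'gripper_width': 0.9987156640545551}
```

View pics/top0.png

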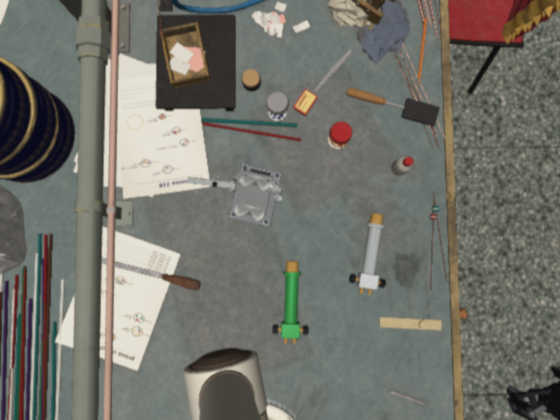

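View pics/scene0.png

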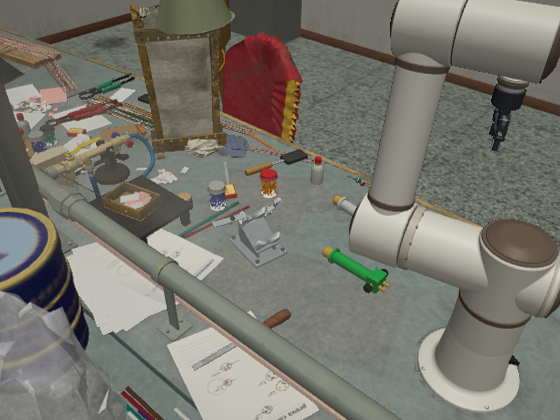

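The choices: the grey torch with the brass nozzle at top px (376,216) and valve block at (369,283), or the green look-alike at (291,300). I take the grey one. The stand is at (257,194) with its strap swung out left to (190,182). The jar is at (341,133), the bottle at (403,165) and the file at (150,275).

```bash
cat > h.py <<'E'
import numpy as np,cv2
from scipy.spatial.transform import Rotation as R
def cloud(d):
    K,T,z=d["intrinsics"],d["T"],d["range_z"]
    v,u=np.mgrid[:z.shape[0],:z.shape[1]]
    p=np.stack([(u-K[0,2])/K[0,0]*z,-(v-K[1,2])/K[1,1]*z,-z],-1)
    return p@T[:3,:3].T+T[:3,3]
def ray(d,u,v,h):
    K,T=d["intrinsics"],d["T"]
    r=T[:3,:3]@np.array([(u-K[0,2])/K[0,0],-(v-K[1,2])/K[1,1],-1.]);o=T[:3,3]
    return o+r*(h-o[2])/r[2]
def proj(d,p):
    c=np.linalg.inv(d["T"])@np.append(p,1);K=d["intrinsics"]
    return np.array([K[0,0]*c[0]/-c[2]+K[0,2],-K[1,1]*c[1]/-c[2]+K[1,2]])
def rel(pos,rot,gp,gr):
    "shift in tool axes, rotvec in tool axes from pose (pos, rot rpy deg) to goal pose"
    A=R.from_euler('xyz',rot,degrees=True);B=R.from_euler('xyz',gr,degrees=True) if not isinstance(gr,R) else gr
    return A.inv().apply(np.array(gp)-pos).round(4),(A.inv()*B).as_rotvec().round(4)
E
python3 - <<'E'
from h import *
d=dict(np.load("pics/top0.npz"))
P=cloud(d)
crop=d["img"][195:305,335:405];crop2=d["img"][155:235,175:295]
a=cv2.resize(crop[:,:,::-1],None,fx=5,fy=5,interpolation=2);b=cv2.resize(crop2[:,:,::-1],None,fx=3.5,fy=3.5,interpolation=2)
c=np.zeros((560,790,3),np.uint8);c[:a.shape[0],:a.shape[1]]=a;c[:b.shape[0],360:360+b.shape[1]]=b
cv2.imwrite("pics/crop1.png",c)
# torch by height
m=np.zeros(P.shape[:2],bool);m[195:305,335:405]=True
m&=(P[...,2]>.018)&(P[...,2]<.06)
q=P[m];c0=q[:,:2].mean(0);w,V=np.linalg.eigh(np.cov((q[:,:2]-c0).T));ax=V[:,1]*np.sign(V[0,1])
t=(q[:,:2]-c0)@ax;print("torch",len(q),c0,np.degrees(np.arctan2(ax[1],ax[0])),t.min(),t.max(),q[:,2].max())
# barrel only
for n,u,v in(("nozzle",376,214),("block",369,283)):print(n,ray(d,u,v,.03))
for n,u,v in(("jar",341,133),("bottle",403,165),("stand",257,194),("strapend",188,180)):print(n,P[v,u])
print("bench z",np.median(P[250:300,230:270,2]))
E
```

```text
torch 1287 [ 0.45276252 -0.27104195] -9.311955035381173 -0.08995848015171438 0.1062249285123173 0.04894898642403245
nozzle [ 0.55444882 -0.28769567  0.03      ]
block [ 0.38925055 -0.26698739  0.03      ]
jar [ 0.740597   -0.19922163  0.084169  ]
bottle [ 0.66698976 -0.34604502  0.06798301]
stand [ 0.60194773 -0.0018116   0.06117483]
strapend [0.62284914 0.14149104 0.15528483]
bench z 0.0003076405062415466
```

View pics/crop1.png

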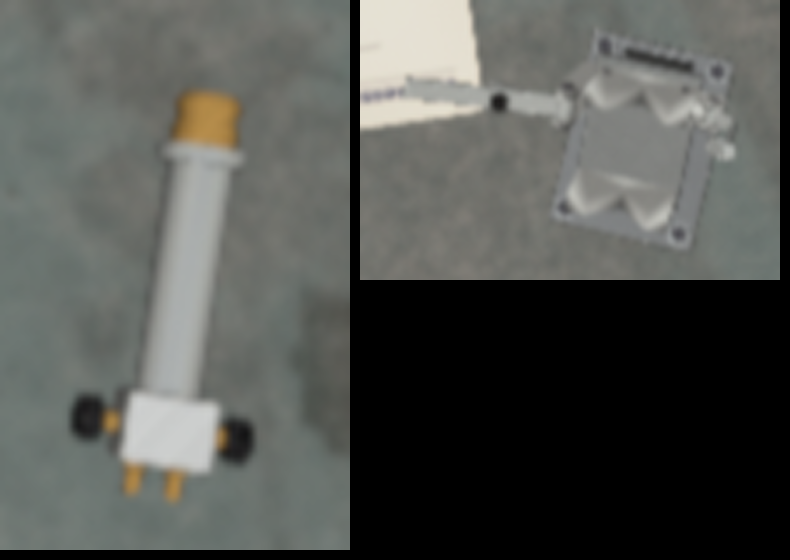

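Run:
```python
from h import *
from workcell import readout
s=readout.read_state()
print(rel(s["tool_pos"],s["tool_rot"],[.44,-.27,.25],[180,0,-9]))
```

```text
(array([ 0.3006, -0.1548, -0.0192]), array([-1.800e-03,  1.000e-04,  5.559e-01]))
```

```bash
python3 -m inch '[[[0.03,-0.015,-0.002],[0,0,0.06],0.085],[[0.06,-0.031,-0.004],[0,0,0.12],0.085],[[0.095,-0.049,-0.006],[0,0,0.18],0.085],[[0.13,-0.067,-0.008],[0,0,0.24],0.085],[[0.165,-0.085,-0.01],[0,0,0.30],0.085],[[0.2,-0.103,-0.013],[0,0,0.37],0.085],[[0.235,-0.121,-0.015],[0,0,0.44],0.085],[[0.27,-0.139,-0.017],[0,0,0.50],0.085],[[0.3,-0.155,-0.019],[0,0,0.556],0.085],[[0.3,-0.155,-0.019],[0,0,0.556],0.085]]' 60
python3 - <<'E'
from h import *
from workcell import get_image
d=get_image("wrist");np.savez("pics/w1.npz",**d);cv2.imwrite("pics/w1.png",d["img"][:,:,::-1])
E
```

```text
time_s: 0.93
tool_pos: [0.4424, -0.2659, 0.2504]
tool_rot: [-179.9, -0.1, -8.8]
contact_force: [0.5, -0.2, -0.4]
gripper_width: 0.996
finger_force: 0.0
```

View pics/w1.png

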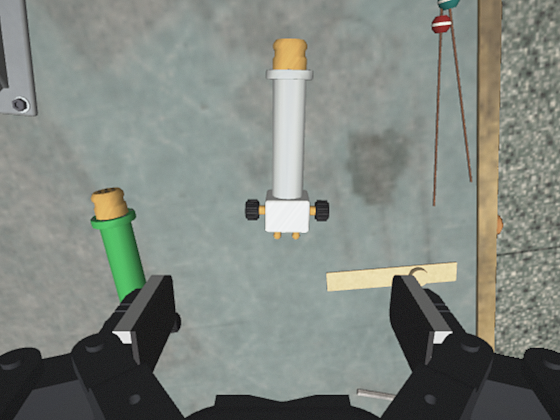

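The wrist view shows the grey torch nearly aligned with the tool. The flange is at px (289,75), the barrel bottom at about (287,195), and the knobs at (252,210) and (322,210).

Run:
```python
from h import *
from workcell import readout
d=dict(np.load("pics/w1.npz"));P=cloud(d)
g=d["img"].astype(int)
# barrel edge centres by height
c=[]
for v in range(85,190,3):
    us=np.where((P[v,200:380,2]>.015)&(P[v,200:380,2]<.05))[0]+200
    c.append(ray(d,(us[0]+us[-1])/2,v,.022))
c=np.array(c);f=np.polyfit(c[:,0],c[:,1],1);yaw=np.degrees(np.arctan(f[0]))
# flange rear edge, block front edge rows along u=289
col=P[:,289,2]
k=ray(d,287,210,.022);fl=ray(d,289,75,.022);nz=ray(d,289.5,40,.03)
u=np.array([np.cos(np.radians(yaw)),np.sin(np.radians(yaw))])
print("yaw",yaw,"knob",k,"flange",fl,"nz",nz,"res",(c[:,1]-np.polyval(f,c[:,0])).std(),np.linalg.norm(fl-k))
for p,x in((k,-83),(fl,50)):print("origin",p[:2]-u*x/1000)
o=(k[:2]+u*.083+fl[:2]-u*.05)/2;o[1]=np.polyval(f,o[0]);print("o",o, "barrel top z",P[130,289,2])
s=readout.read_state();print(rel(s["tool_pos"],s["tool_rot"],[*o,.001],[180,0,yaw]))
```

```text
yaw -9.304609003072374 knob [ 0.39562052 -0.26284265  0.022     ] flange [ 0.52650134 -0.28422077  0.022     ] nz [ 0.55531485 -0.28877963  0.03      ] res 0.00014233925746354404 0.13261528145194562
origin [ 0.47752847 -0.27626236]
origin [ 0.47715921 -0.27613661]
o [ 0.47734384 -0.27570334] barrel top z 0.03614060547550557
(array([0.0373, 0.002 , 0.2491]), array([-0.0005,  0.0001,  0.0102]))
```

```bash
python3 -m inch '[[[0.037,0.002,0.02],[0,0,0.01],0.085],[[0.037,0.002,0.06],[0,0,0.01],0.085],[[0.037,0.002,0.1],[0,0,0.01],0.085],[[0.037,0.002,0.14],[0,0,0.01],0.085],[[0.037,0.002,0.175],[0,0,0.01],0.085],[[0.037,0.002,0.205],[0,0,0.01],0.085],[[0.037,0.002,0.23],[0,0,0.01],0.085],[[0.037,0.002,0.243],[0,0,0.01],0.085],[[0.037,0.002,0.247],[0,0,0.01],0.085],[[0.037,0.002,0.248],[0,0,0.01],0.075]]' 70
python3 -m inch '[[[0,0,0],[0,0,0],0.05],[[0,0,0],[0,0,0],0.036],[[0,0,0],[0,0,0],0.02],[[0,0,0],[0,0,0],0.02],[[0,0,0],[0,0,0],0.02],[[0,0,0],[0,0,0],0.02],[[0,0,0],[0,0,0],0.02],[[0,0,0],[0,0,0],0.02],[[0,0,0],[0,0,0],0.02],[[0,0,0],[0,0,0],0.02]]' 70
python3 - <<'E'
from h import *
# stand from the top picture
d=dict(np.load("pics/top0.npz"));P=cloud(d)
for (u,v) in((600,40),(718,70),(680,234),(563,207)): # bolt corners in crop
    print(ray(d,(u-360)/3.5+175,v/3.5+155,.006))
E
```

```text
time_s: 1.82
tool_pos: [0.4752, -0.2788, 0.0019]
tool_rot: [-180.0, 0.1, -9.6]
contact_force: [-0.5, -0.6, -0.5]
gripper_width: 0.889
finger_force: 0.0
time_s: 2.65
tool_pos: [0.4771, -0.2788, 0.0043]
tool_rot: [179.9, -0.2, -9.6]
contact_force: [0.1, 2.5, 5.0]
gripper_width: 0.351
finger_force: 69.0
[0.67741464 0.03414572 0.006     ]
[ 0.65522417 -0.04956837  0.006     ]
[ 0.53888414 -0.02188649  0.006     ]
[0.55864382 0.06050576 0.006     ]
```

```bash
python3 -m inch '[[[0,0,-0.005],[0,0,0],0.02],[[0,0,-0.02],[0,0,0],0.02],[[0,0,-0.045],[0,0,0],0.02],[[0,0,-0.075],[0,0,0],0.02],[[0,0,-0.105],[0,0,0],0.02],[[-0.005,-0.02,-0.14],[0,0,0],0.02],[[-0.015,-0.045,-0.175],[0,0,0],0.02],[[-0.02,-0.07,-0.21],[0,0,0],0.02],[[-0.025,-0.09,-0.235],[0,0,0],0.02],[[-0.025,-0.1,-0.245],[0,0,0],0.02]]' 70
python3 -m inch '[[[0,0,0],[0,0,0],0.02],[[0,0,0],[0,0,0],0.02],[[0,0,0],[0,0,0],0.02],[[0,0,0],[0,0,0],0.02],[[0,0,0],[0,0,0],0.02],[[0,0,0],[0,0,0],0.02],[[0,0,0],[0,0,0],0.02],[[0,0,0],[0,0,0],0.02],[[0,0,0],[0,0,0],0.02],[[0,0,0],[0,0,0],0.02]]' 70
python3 - <<'E'
from h import *
from workcell import get_image
d=get_image("wrist");np.savez("pics/w2.npz",**d);cv2.imwrite("pics/w2.png",d["img"][:,:,::-1])
E
```

```text
time_s: 3.48
tool_pos: [0.4685, -0.1737, 0.2519]
tool_rot: [179.9, -0.3, -9.5]
contact_force: [1.2, -0.0, -3.7]
gripper_width: 0.352
finger_force: 70.8
time_s: 4.32
tool_pos: [0.4678, -0.1756, 0.2473]
tool_rot: [-180.0, -0.0, -9.6]
contact_force: [-1.0, 0.5, -6.3]
gripper_width: 0.349
finger_force: 70.7
```

View pics/w2.png

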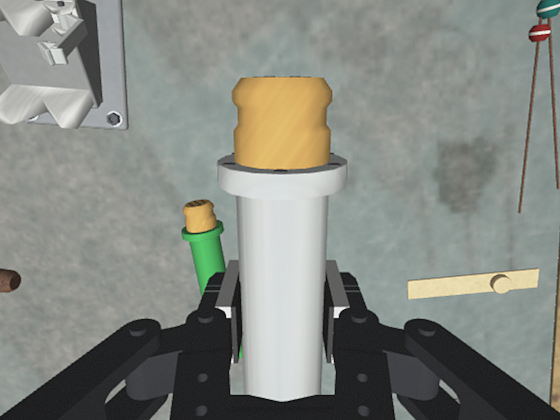

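```bash
python3 -m inch '[[[0.01,-0.01,-0.01],[0,0,0],0.02],[[0.025,-0.025,-0.02],[0,0,0],0.02],[[0.04,-0.04,-0.03],[0,0,0],0.02],[[0.055,-0.055,-0.04],[0,0,0],0.02],[[0.065,-0.068,-0.05],[0,0,0],0.02],[[0.07,-0.078,-0.05],[0,0,0],0.02],[[0.07,-0.08,-0.05],[0,0,0],0.02],[[0.07,-0.08,-0.05],[0,0,0],0.02],[[0.07,-0.08,-0.05],[0,0,0],0.02],[[0.07,-0.08,-0.05],[0,0,0],0.02]]' 70
python3 - <<'E'
from h import *
from workcell import get_image
d=get_image("wrist");np.savez("pics/w3.npz",**d);cv2.imwrite("pics/w3.png",cv2.resize(d["img"][:,:320,::-1],None,fx=1.4,fy=1.4,interpolation=2))
E
```

```text
time_s: 5.2
tool_pos: [0.5492, -0.1088, 0.2965]
tool_rot: [180.0, 0.1, -9.6]
contact_force: [0.9, -0.4, -6.1]
gripper_width: 0.351
finger_force: 70.6
```

View pics/w3.png

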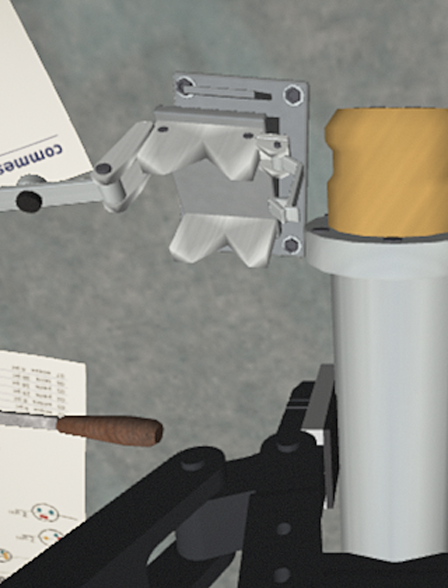

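The stand is in clear view at crop px (÷1.4). The upper V is at (205,155), the lower V at (225,235), the catch at (280,165) and the strap hinge at (110,180), with the strap lying left. Next: fit planes to the V-face depth points.

```bash
cat > stand.py <<'E'
from h import *
d=dict(np.load("pics/w3.npz"));P=cloud(d)
s=P[70:200,95:225]
k=2
du=s[:,2*k:]-s[:,:-2*k];dv=s[2*k:]-s[:-2*k]
N=np.cross(dv[:,k:-k],du[k:-k]);N/=np.linalg.norm(N,axis=-1,keepdims=True)+1e-12;N*=np.sign(N[...,2:])
S=s[k:-k,k:-k]
yaw=np.radians(-13.5)
for it in range(3):
    Rr=R.from_euler('xyz',[0,-30,np.degrees(yaw)],degrees=True).as_matrix()
    g=[]
    for sy in(1,-1):
        n0=Rr@np.array([0,-sy,1])/np.sqrt(2)
        m=(N@n0>.93)&(S[...,2]>.04)&(S[...,2]<.16)
        q=S[m]
        for _ in range(5):
            c=np.median(q,0) if _==0 else q.mean(0);n=np.linalg.svd(q-c)[2][2] if _ else n0
            n=n*np.sign(n@n0);r=(q-c)@n;q=q[abs(r)<max(.0015,2*np.median(abs(r)))]
        g.append((n,c,len(q),r.std(),q))
    n1,n2=g[0][0],g[1][0]
    x=np.cross(n1,n2);x*=np.sign(x[0])/np.linalg.norm(x);yaw=np.arctan2(x[1],x[0])
    print(np.degrees(yaw),"slope",np.degrees(np.arcsin(x[2])),"V angle",np.degrees(np.arccos(n1@n2)),[(h[2],h[3]) for h in g])
Rr=R.from_euler('xyz',[0,-30,np.degrees(yaw)],degrees=True).as_matrix()
# apex-line point: solve planes + x.p=x.c
c=(g[0][1]+g[1][1])/2
A=np.array([n1,n2,x]);ap=np.linalg.solve(A,[n1@g[0][1],n2@g[1][1],x@c])
al=(ap+Rr[:,2]*.0226)
q=np.vstack([g[0][4],g[1][4]]);t=(q-al)@Rr[:,0]*1000
h,e=np.histogram(t,bins=np.arange(-70,70,2));print([(int(b),int(a)) for a,b in zip(h,e) if a])
np.savez("pics/st.npz",al=al,Rr=Rr)
# outer face candidates
nx=Rr[:,0];m=(N@nx>.97)&(S[...,2]>.03);tt=((S[m]-al)@nx)*1000
h,e=np.histogram(tt,bins=np.arange(-100,100,2));print([(int(b),int(a)) for a,b in zip(h,e) if a]);print(al)
E
python3 stand.py
```

```text
-13.690731302871464 slope 29.97149919168855 V angle 89.8717249565663 [(445, np.float64(0.000557983360053532)), (298, np.float64(0.00029868563687406355))]
-13.697167972139061 slope 29.979589143534117 V angle 90.00723858269954 [(442, np.float64(0.0005510613664031781)), (298, np.float64(0.0002982698344898082))]
-13.697167972139061 slope 29.979589143534117 V angle 90.00723858269954 [(442, np.float64(0.0005510613664031781)), (298, np.float64(0.0002982698344898082))]
[(-54, 15), (-52, 41), (-50, 51), (-48, 45), (-46, 59), (-44, 55), (-42, 33), (-40, 2), (-36, 1), (-32, 1), (-18, 1), (-10, 1), (24, 4), (26, 52), (28, 84), (30, 90), (32, 86), (34, 74), (36, 43), (38, 1), (42, 1)]
[(-42, 322), (-40, 490), (20, 3), (22, 29), (24, 15), (30, 1), (32, 2), (34, 21), (36, 331), (38, 771), (40, 45), (42, 73), (44, 75)]
[0.59001951 0.01173931 0.09513656]
```

```bash
cat >> h.py <<'E'
O=np.array([.5835,.0133,.0912]);RR=R.from_euler('xyz',[0,-30,-13.7],degrees=True)
TOOL=RR*R.from_euler('x',180,degrees=True)
def to(p,rr=TOOL):
    "goal TCP p (mm, rest frame)"
    from workcell import readout
    s=readout.read_state();return rel(s["tool_pos"],s["tool_rot"],O+RR.apply(np.array(p)/1000),rr)
def inrest():
    from workcell import readout
    s=readout.read_state();A=R.from_euler('xyz',s["tool_rot"],degrees=True)
    print("rest mm",(RR.inv().apply(s["tool_pos"]-O)*1000).round(1),"rot err",(A.inv()*TOOL).as_rotvec(degrees=True).round(2),"F rest",RR.inv().apply(s["contact_force"]).round(1),s["finger_force"])
E
python3 - <<'E'
from h import *
d=dict(np.load("pics/w3.npz"));P=cloud(d)
A=R.from_euler('xyz',[180,.1,-9.6],degrees=True);q=A.inv().apply((P.reshape(-1,3)-[.5492,-.1088,.2965])).reshape(P.shape)*1000
m=(abs(q[...,1])<26)&(q[...,2]<10)&(q[...,2]>-60)
m[:,:220]=False;m[:,350:]=False
B=q[m];
for x in range(-10,100,6):
    b=B[(B[:,0]>x)&(B[:,0]<x+6)]
    if len(b)>20:print(x,len(b),"y",b[:,1].min().round(1),b[:,1].max().round(1),"top z",np.percentile(b[:,2],3).round(1))
print(to([9,0,70]));inrest()
E
```

```text
-10 1547 y -18.0 15.9 top z -41.1
-4 1627 y -17.9 15.8 top z -42.9
2 2039 y -25.8 25.8 top z -42.0
8 3747 y -22.8 20.8 top z -55.8
14 1379 y -16.7 14.6 top z -33.0
20 1444 y -16.8 14.4 top z -33.0
26 1500 y -16.7 14.6 top z -33.0
32 1578 y -16.8 14.6 top z -33.0
38 1626 y -16.5 14.5 top z -33.0
44 1530 y -20.7 20.9 top z -38.8
50 3209 y -21.9 20.7 top z -38.7
56 1912 y -16.8 14.5 top z -33.0
62 1959 y -16.8 14.5 top z -32.7
68 1920 y -16.5 14.3 top z -32.3
74 2074 y -16.9 14.4 top z -32.6
80 58 y -10.0 7.9 top z -30.0
(array([-0.0137, -0.1281,  0.1403]), array([-0.0185,  0.5246,  0.0693]))
rest mm [  99.  -126.8  180.1] rot err [-1.06 30.06  3.97] F rest [-2.9 -0.5 -4.1] 70.6149959564209
```

```bash
python3 -m inch '[[[0,-0.01,0],[-0.001,0.05,0.007],0.02],[[0,-0.03,0.005],[-0.004,0.12,0.015],0.02],[[-0.003,-0.055,0.015],[-0.007,0.2,0.027],0.02],[[-0.006,-0.08,0.03],[-0.01,0.29,0.039],0.02],[[-0.009,-0.105,0.05],[-0.014,0.38,0.05],0.02],[[-0.012,-0.12,0.075],[-0.017,0.46,0.06],0.02],[[-0.014,-0.127,0.1],[-0.0185,0.51,0.068],0.02],[[-0.014,-0.127,0.125],[-0.0185,0.525,0.069],0.02],[[-0.014,-0.127,0.137],[-0.0185,0.525,0.069],0.02],[[-0.014,-0.127,0.14],[-0.0185,0.525,0.069],0.02]]' 70
python3 -m inch '[[[0,0,0],[0,0,0],0.02],[[0,0,0],[0,0,0],0.02],[[0,0,0],[0,0,0],0.02],[[0,0,0],[0,0,0],0.02],[[0,0,0],[0,0,0],0.02],[[0,0,0],[0,0,0],0.02],[[0,0,0],[0,0,0],0.02],[[0,0,0],[0,0,0],0.02],[[0,0,0],[0,0,0],0.02],[[0,0,0],[0,0,0],0.02]]' 70
python3 - <<'E'
from h import *
inrest();print(to([9,-1,-17]))
from workcell import get_image
d=get_image("scene");cv2.imwrite("pics/s1.png",cv2.resize(d["img"][150:310,170:370,::-1],None,fx=4,fy=3.75)[:600,:800]);d=get_image("wrist");np.savez("pics/w4.npz",**d)
E
```

```text
time_s: 6.08
tool_pos: [0.5534, 0.0196, 0.1522]
tool_rot: [179.9, -29.5, -13.6]
contact_force: [-1.1, -0.2, -6.0]
gripper_width: 0.349
finger_force: 70.7
time_s: 6.92
tool_pos: [0.5574, 0.0193, 0.1573]
tool_rot: [-180.0, -30.1, -13.6]
contact_force: [-0.2, 0.2, -5.9]
gripper_width: 0.352
finger_force: 70.7
rest mm [ 9.8 -0.4 70.6] rot err [-0.04 -0.09  0.06] F rest [-3.1  0.1 -5. ] 70.70699572563171
(array([-0.001 ,  0.0007,  0.0876]), array([-0.0007, -0.0015,  0.0011]))
```

View pics/s1.png

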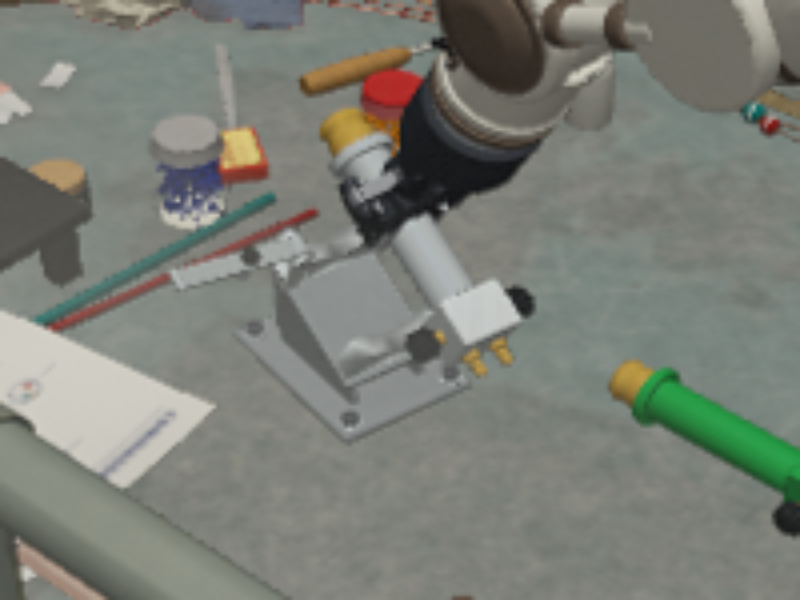

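The torch is held above the stand and parallel to the trough, nozzle up-slope at px (345,130) and knobs level at (425,345) and (520,300). Lowering.

```bash
python3 -m inch '[[[0,0,0.015],[0,0,0],0.02],[[0,0.0005,0.035],[0,0,0],0.02],[[0,0.0005,0.05],[0,0,0],0.02],[[0,0.0005,0.06],[0,0,0],0.02],[[0,0.0005,0.068],[0,0,0],0.02],[[0,0.0005,0.074],[0,0,0],0.02],[[0,0.0005,0.078],[0,0,0],0.02],[[0,0.0005,0.080],[0,0,0],0.02],[[0,0.0005,0.081],[0,0,0],0.02],[[0,0.0005,0.082],[0,0,0],0.02]]' 70
python3 -c "from h import *;inrest()"
python3 -m inch '[[[0,0,0.0005],[0,0,0],0.02],[[0,0,0.001],[0,0,0],0.02],[[0,0,0.0015],[0,0,0],0.02],[[0,0,0.002],[0,0,0],0.02],[[0,0,0.0025],[0,0,0],0.02],[[0,0,0.003],[0,0,0],0.02],[[0,0,0.0035],[0,0,0],0.02],[[0,0,0.004],[0,0,0],0.02],[[0,0,0.004],[0,0,0],0.02],[[0,0,0.004],[0,0,0],0.02]]' 70
python3 -c "from h import *;inrest()"
```

```text
time_s: 7.85
tool_pos: [0.5976, 0.0091, 0.0868]
tool_rot: [-180.0, -30.1, -13.6]
contact_force: [0.1, -0.2, -5.7]
gripper_width: 0.349
finger_force: 70.8
rest mm [ 10.5  -0.8 -11.1] rot err [-0.05 -0.14  0.07] F rest [-2.7 -0.2 -5. ] 70.7705819606781
time_s: 8.68
tool_pos: [0.5992, 0.0086, 0.0829]
tool_rot: [-180.0, -30.1, -13.6]
contact_force: [-0.1, -0.6, -4.9]
gripper_width: 0.35
finger_force: 70.8
rest mm [ 10.   -0.8 -15.4] rot err [-0.04 -0.09  0.06] F rest [-2.4 -0.6 -4.2] 70.76988458633423
```

```bash
python3 -m inch '[[[0,0,0.0003],[0,0,0],0.02],[[0,0,0.0006],[0,0,0],0.02],[[0,0,0.0009],[0,0,0],0.02],[[0,0,0.0012],[0,0,0],0.02],[[0,0,0.0014],[0,0,0],0.02],[[0,0,0.0016],[0,0,0],0.02],[[0,0,0.0018],[0,0,0],0.02],[[0,0,0.002],[0,0,0],0.02],[[0,0,0.002],[0,0,0],0.02],[[0,0,0.002],[0,0,0],0.02]]' 70
python3 -c "from h import *;inrest()"
```

```text
time_s: 9.52
tool_pos: [0.6002, 0.0084, 0.0812]
tool_rot: [180.0, -30.1, -13.6]
contact_force: [-1.8, 0.1, -4.3]
gripper_width: 0.354
finger_force: 71.0
rest mm [ 10.   -0.8 -17.3] rot err [-0.04 -0.09  0.06] F rest [-3.7 -0.3 -2.8] 71.01686239242554
```

```bash
python3 -m inch '[[[0,0,0.0003],[0,0,0],0.02],[[0,0,0.0006],[0,0,0],0.02],[[0,0,0.0009],[0,0,0],0.02],[[0,0,0.0012],[0,0,0],0.02],[[0,0,0.0012],[0,0,0],0.02],[[0,0,0.0012],[0,0,0],0.02],[[0,0,0.0012],[0,0,0],0.02],[[0,0,0.0012],[0,0,0],0.02],[[0,0,0.0012],[0,0,0],0.02],[[0,0,0.0012],[0,0,0],0.02]]' 70
python3 -c "from h import *;inrest()"
```

```text
time_s: 10.35
tool_pos: [0.6003, 0.0083, 0.081]
tool_rot: [180.0, -30.0, -13.6]
contact_force: [-16.9, 0.1, 11.3]
gripper_width: 0.351
finger_force: 73.4
rest mm [ 10.1  -0.8 -17.6] rot err [-0.02 -0.04  0.09] F rest [-8.6 -3.9 18. ] 73.39084982872009
```

```bash
python3 -m inch '[[[0,0,-0.0008],[0,0,0],0.02],[[-0.001,0,-0.0008],[0,0,0],0.02],[[-0.002,0,-0.0008],[0,0,0],0.02],[[-0.003,0,-0.0008],[0,0,0],0.02],[[-0.004,0,-0.0008],[0,0,0],0.02],[[-0.005,0,-0.0008],[0,0,0],0.02],[[-0.006,0,-0.0008],[0,0,0],0.02],[[-0.007,0,-0.0008],[0,0,0],0.02],[[-0.007,0,-0.0008],[0,0,0],0.02],[[-0.007,0,-0.0008],[0,0,0],0.02]]' 70
python3 -c "from h import *;inrest()"
python3 -m inch '[[[-0.0003,0,0],[0,0,0],0.02],[[-0.0006,0,0],[0,0,0],0.02],[[-0.0009,0,0],[0,0,0],0.02],[[-0.0012,0,0],[0,0,0],0.02],[[-0.0015,0,0],[0,0,0],0.02],[[-0.0018,0,0],[0,0,0],0.02],[[-0.002,0,0],[0,0,0],0.02],[[-0.002,0,0],[0,0,0],0.02],[[-0.002,0,0],[0,0,0],0.02],[[-0.002,0,0],[0,0,0],0.02]]' 70
python3 -c "from h import *;inrest()"
```

```text
time_s: 11.18
tool_pos: [0.5952, 0.0095, 0.0781]
tool_rot: [-180.0, -30.2, -13.6]
contact_force: [0.6, -4.1, 1.9]
gripper_width: 0.353
finger_force: 71.3
rest mm [  4.1  -0.9 -17.5] rot err [-0.04 -0.2   0.06] F rest [ 2.3 -3.8  0.9] 71.27001285552979
time_s: 12.02
tool_pos: [0.5935, 0.01, 0.0771]
tool_rot: [-180.0, -30.2, -13.6]
contact_force: [1.0, -4.8, 5.8]
gripper_width: 0.355
finger_force: 71.4
rest mm [  2.   -0.9 -17.5] rot err [-0.04 -0.19  0.06] F rest [ 4.7 -4.5  4. ] 71.41859292984009
```

```bash
python3 -m inch '[[[-0.0002,0,0],[0,0,0],0.02],[[-0.0004,0,0],[0,0,0],0.02],[[-0.0006,0,0],[0,0,0],0.02],[[-0.0008,0,0],[0,0,0],0.02],[[-0.001,0,0],[0,0,0],0.02],[[-0.0012,0,0],[0,0,0],0.02],[[-0.0014,0,0],[0,0,0],0.02],[[-0.0016,0,0],[0,0,0],0.02],[[-0.0018,0,0],[0,0,0],0.02],[[-0.0018,0,0],[0,0,0],0.02]]' 70
python3 -c "from h import *;inrest()"
```

```text
time_s: 12.85
tool_pos: [0.5923, 0.0103, 0.0763]
tool_rot: [-180.0, -30.2, -13.6]
contact_force: [2.8, -4.8, 5.1]
gripper_width: 0.347
finger_force: 71.4
rest mm [  0.6  -0.9 -17.5] rot err [-0.04 -0.23  0.06] F rest [ 5.9 -4.   2.4] 71.38276219367981
```

```bash
python3 -m inch '[[[-0.0002,0,0],[0,0,0],0.02],[[-0.0004,0,0],[0,0,0],0.02],[[-0.0006,0,0],[0,0,0],0.02],[[-0.0008,0,0],[0,0,0],0.02],[[-0.001,0,0],[0,0,0],0.02],[[-0.0012,0,0],[0,0,0],0.02],[[-0.0013,0,0],[0,0,0],0.02],[[-0.0014,0,0],[0,0,0],0.02],[[-0.0014,0,0],[0,0,0],0.02],[[-0.0014,0,0],[0,0,0],0.02]]' 70
python3 -c "from h import *;inrest()"
```

```text
time_s: 13.68
tool_pos: [0.5922, 0.0103, 0.0763]
tool_rot: [-180.0, -30.4, -13.6]
contact_force: [9.0, -6.5, 1.4]
gripper_width: 0.352
finger_force: 70.8
rest mm [  0.5  -0.9 -17.5] rot err [-0.05 -0.38  0.05] F rest [ 9.6 -4.2 -3.9] 70.78500151634216
```

```bash
python3 -m inch '[[[-0.0002,0,0.0002],[0,0,0],0.02],[[-0.0004,0,0.0004],[0,0,0],0.02],[[-0.0006,0,0.0006],[0,0,0],0.02],[[-0.0008,0,0.0006],[0,0,0],0.02],[[-0.001,0,0.0006],[0,0,0],0.02],[[-0.001,0,0.0006],[0,0,0],0.02],[[-0.001,0,0.0006],[0,0,0],0.02],[[-0.001,0,0.0006],[0,0,0],0.02],[[-0.001,0,0.0006],[0,0,0],0.02],[[-0.001,0,0.0006],[0,0,0],0.02]]' 70
python3 -c "from h import *;inrest()"
```

```text
time_s: 14.52
tool_pos: [0.5923, 0.0103, 0.0763]
tool_rot: [-180.0, -30.5, -13.6]
contact_force: [5.0, -6.0, 6.8]
gripper_width: 0.352
finger_force: 71.7
rest mm [  0.6  -0.9 -17.5] rot err [-0.05 -0.47  0.06] F rest [ 8.9 -4.7  2.8] 71.70037865638733
```

```bash
python3 -m inch '[[[0,0,0],[0,0,0],0.032],[[0,0,0],[0,0,0],0.034],[[0,0,0],[0,0,0],0.036],[[0,0,0],[0,0,0],0.04],[[0,0,0],[0,0,0],0.045],[[0,0,0],[0,0,0],0.05],[[0,0,0],[0,0,0],0.055],[[0,0,0],[0,0,0],0.055],[[0,0,0],[0,0,0],0.055],[[0,0,0],[0,0,0],0.055]]' 30
python3 -c "from h import *;inrest()"
python3 -m inch '[[[0,0,-0.004],[0,0,0],0.055],[[0,0,-0.01],[0,0,0],0.055],[[0,0,-0.02],[0,0,0],0.055],[[0,0,-0.035],[0,0,0],0.055],[[0,0,-0.05],[0,0,0],0.055],[[0,0,-0.07],[0,0,0],0.055],[[-0.01,0,-0.095],[0,0,0],0.055],[[-0.02,0,-0.12],[0,0,0],0.055],[[-0.03,0,-0.14],[0,0,0],0.055],[[-0.03,0,-0.14],[0,0,0],0.055]]' 30
python3 - <<'E'
from h import *
from workcell import get_image
inrest()
d=get_image("wrist");np.savez("pics/w5.npz",**d);cv2.imwrite("pics/w5.png",d["img"][:,:,::-1])
E
```

```text
time_s: 15.35
tool_pos: [0.5896, 0.0109, 0.0737]
tool_rot: [-180.0, -30.1, -13.6]
contact_force: [0.6, 0.3, -0.1]
gripper_width: 0.645
finger_force: 0.0
rest mm [ -3.2  -0.9 -18.4] rot err [-0.04 -0.09  0.06] F rest [ 0.4  0.4 -0.4] 0.0
time_s: 16.18
tool_pos: [0.4956, 0.0343, 0.1831]
tool_rot: [-180.0, -30.4, -13.6]
contact_force: [0.3, -0.4, -0.3]
gripper_width: 0.644
finger_force: 0.0
rest mm [-32.3  -0.4 124.8] rot err [-0.1 -0.4  0.1] F rest [ 0.1 -0.3 -0.4] 0.0
```

View pics/w5.png

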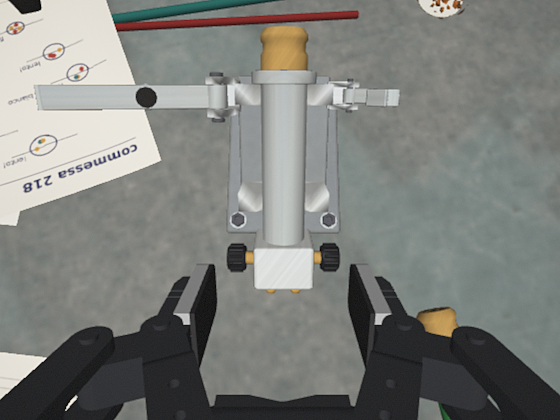

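The torch lies in the V with the flange at px (283,77) on the upper plate and the knobs level at (237,257) and (327,257). The strap lies to the left, tip at (38,97). Checking the seating and measuring the strap angle.

Run:
```python
from h import *
d=dict(np.load("pics/w5.npz"));P=cloud(d)
q=RR.inv().apply((P.reshape(-1,3)-O)).reshape(P.shape)*1000
B=q.reshape(-1,3)
# top profile |y|<8
m=(abs(B[:,1])<6)&(B[:,2]>10)&(B[:,2]<35)
for a in range(-72,-58,2): b=B[m&(B[:,0]>=a)&(B[:,0]<a+2)];print(a,len(b),b[:,2].mean().round(1) if len(b) else'')
for a in range(40,60,2): b=B[m&(B[:,0]>=a)&(B[:,0]<a+2)];print(a,len(b),b[:,2].mean().round(1) if len(b) else'')
b=B[m&(B[:,0]>-25)&(B[:,0]<25)];print("barrel top",b[:,2].max(),np.median(b[:,2]))
# barrel y edges near top plate z>0
for a in(-20,0,20): b=B[(abs(B[:,0]-a)<2)&(B[:,2]>0)&(abs(B[:,1])<25)];print(a,b[:,1].min(),b[:,1].max())
s=B[(abs(B[:,0]-38)<20)&(B[:,1]>95)&(B[:,1]<150)&(B[:,2]>20)&(B[:,2]<90)]
f=np.polyfit(s[:,1],s[:,2],1);print("strap",len(s),"a",np.pi-np.arctan(f[0]),"x",np.percentile(s[:,0],[2,50,98]),"ymax",s[:,1].max(),"z at 100",np.polyval(f,100),np.polyval(f,42))
```

```text
-72 45 21.8
-70 43 21.7
-68 76 20.2
-66 72 16.4
-64 36 15.2
-62 41 15.4
-60 46 15.2
40 55 15.1
42 55 15.4
44 53 15.5
46 79 20.0
48 59 21.4
50 79 21.3
52 60 21.3
54 57 15.7
56 60 15.3
58 73 15.1
barrel top 17.5998127035444 15.202382102984599
-20 -24.997096251195032 24.94971832509314
0 -15.428905870247167 15.571277240602775
20 -15.082569936683253 15.29404568866785
strap 2198 a 2.85370557755151 x [31.51073724 38.44000448 44.98340077] ymax 137.98436747962992 z at 100 41.413757897947605 24.239195031145016
```

Run:
```python
from h import *
from workcell import readout
d=dict(np.load("pics/top0.npz"));P=cloud(d)
print("pipe",P[190,80],P[190,100],P[215,120],P[150,100]);print("strap grip world",O+RR.apply([.038,.117,.027]))
print(readout.read_state()["q"].round(1))
for sg in(1,-1):
    g=TOOL*R.from_euler('z',90*sg,degrees=True);print(sg,to([38,117,97],g))
```

```text
pipe [0.59698123 0.35095903 0.20447163] [0.59837588 0.31586095 0.19056601] [0.55854474 0.33738233 0.0106877 ] [0.6813037  0.31607763 0.19443127]
strap grip world [0.63006683 0.12237446 0.13358269]
[ -8.4 -22.1 130.6  -3.9  41.3  97.4]
1 (array([ 0.0702, -0.1175,  0.0271]), array([-0.0061, -0.0039,  1.5722]))
-1 (array([ 0.0702, -0.1175,  0.0271]), array([ 0.0039, -0.0061, -1.5694]))
```

```bash
python3 -m inch '[[[0.007,-0.012,0.003],[0,0,-0.12],0.055],[[0.014,-0.024,0.006],[0,0,-0.24],0.055],[[0.021,-0.036,0.009],[0,0,-0.36],0.055],[[0.028,-0.048,0.012],[0,0,-0.48],0.055],[[0.035,-0.06,0.015],[0,0,-0.6],0.055],[[0.042,-0.072,0.018],[0,0,-0.72],0.055],[[0.049,-0.084,0.021],[0,0,-0.84],0.055],[[0.056,-0.096,0.024],[0,0,-0.96],0.055],[[0.063,-0.108,0.027],[0,0,-1.08],0.055],[[0.07,-0.117,0.027],[0,0,-1.2],0.055]]' 30
python3 -m inch '[[[0,0,0],[0,0,-0.12],0.05],[[0,0,0],[0,0,-0.24],0.05],[[0,0,0],[0,0,-0.34],0.05],[[0,0,0],[0,0,-0.369],0.05],[[0,0,0],[0,0,-0.369],0.05],[[0,0,0],[0,0,-0.369],0.05],[[0,0,0],[0,0,-0.369],0.05],[[0,0,0],[0,0,-0.369],0.05],[[0,0,0],[0,0,-0.369],0.05],[[0,0,0],[0,0,-0.369],0.05]]' 30
python3 - <<'E'
from h import *
inrest()
print(to([38,117,27],TOOL*R.from_euler('z',-90,degrees=True)))
E
```

```text
time_s: 17.07
tool_pos: [0.5961, 0.1304, 0.1898]
tool_rot: [151.7, -10.2, 58.1]
contact_force: [0.7, 0.2, 1.0]
gripper_width: 0.643
finger_force: 0.0
time_s: 17.9
tool_pos: [0.5957, 0.1298, 0.1915]
tool_rot: [149.9, -0.1, 76.3]
contact_force: [0.8, 1.1, 0.4]
gripper_width: 0.588
finger_force: 0.0
rest mm [ 36.5 116.1  94.7] rot err [ 4.000e-02 -1.000e-01  8.994e+01] F rest [0.6 1.2 0.1] 0.0
(array([0.0009, 0.0013, 0.0677]), array([ 0.0016, -0.0007, -0.001 ]))
```

```bash
python3 -m inch '[[[0.001,0.001,0.015],[0,0,0],0.05],[[0.001,0.001,0.032],[0,0,0],0.05],[[0.001,0.001,0.047],[0,0,0],0.045],[[0.001,0.001,0.058],[0,0,0],0.04],[[0.001,0.001,0.065],[0,0,0],0.035],[[0.001,0.001,0.067],[0,0,0],0.03],[[0.001,0.001,0.067],[0,0,0],0.025],[[0.001,0.001,0.067],[0,0,0],0.02],[[0.001,0.001,0.067],[0,0,0],0.008],[[0.001,0.001,0.067],[0,0,0],0.005]]' 20
python3 -m inch '[[[0,0,0],[0,0,0],0.005],[[0,0,0],[0,0,0],0.005],[[0,0,0],[0,0,0],0.005],[[0,0,0],[0,0,0],0.005],[[0,0,0],[0,0,0],0.005],[[0,0,0],[0,0,0],0.005],[[0,0,0],[0,0,0],0.005],[[0,0,0],[0,0,0],0.005],[[0,0,0],[0,0,0],0.005],[[0,0,0],[0,0,0],0.005]]' 20
python3 - <<'E'
from h import *
inrest()
r=78;a0=2.854
for a in np.arange(a0,.39,-.125):
    print(round(a,2),"tool x %.3f z %.3f"%((-r*np.cos(a)+r*np.cos(a0))/1000,-(r*np.sin(a)-r*np.sin(a0))/1000))
E
```

```text
time_s: 18.73
tool_pos: [0.6306, 0.1227, 0.1358]
tool_rot: [149.7, -0.1, 76.3]
contact_force: [2.8, -1.4, 1.3]
gripper_width: 0.161
finger_force: 23.1
time_s: 19.57
tool_pos: [0.6307, 0.1227, 0.1354]
tool_rot: [149.7, -0.1, 76.3]
contact_force: [5.6, -1.0, 2.5]
gripper_width: 0.159
finger_force: 23.1
rest mm [ 39.4 117.5  28.4] rot err [ 0.14 -0.28 89.95] F rest [ 6.2  0.4 -0.7] 23.1305792927742
2.85 tool x 0.000 z -0.000
2.73 tool x -0.003 z -0.009
2.6 tool x -0.008 z -0.018
2.48 tool x -0.013 z -0.026
2.35 tool x -0.020 z -0.033
2.23 tool x -0.027 z -0.040
2.1 tool x -0.035 z -0.045
1.98 tool x -0.044 z -0.049
1.85 tool x -0.053 z -0.053
1.73 tool x -0.063 z -0.055
1.6 tool x -0.072 z -0.056
1.48 tool x -0.082 z -0.056
1.35 tool x -0.092 z -0.054
1.23 tool x -0.101 z -0.051
1.1 tool x -0.110 z -0.048
0.98 tool x -0.118 z -0.043
0.85 tool x -0.126 z -0.037
0.73 tool x -0.133 z -0.030
0.6 tool x -0.139 z -0.022
0.48 tool x -0.144 z -0.014
```

```bash
python3 -m inch '[[[-0.003,-0.001,-0.009],[0,0,0],0.005],[[-0.008,-0.001,-0.018],[0,0,0],0.005],[[-0.013,-0.001,-0.026],[0,0,0],0.005],[[-0.02,-0.001,-0.033],[0,0,0],0.005],[[-0.027,-0.001,-0.04],[0,0,0],0.005],[[-0.035,-0.001,-0.045],[0,0,0],0.005],[[-0.044,-0.001,-0.049],[0,0,0],0.005],[[-0.053,-0.001,-0.053],[0,0,0],0.005],[[-0.063,-0.001,-0.055],[0,0,0],0.005],[[-0.072,-0.001,-0.056],[0,0,0],0.005]]' 20
python3 -c "from h import *;inrest()"
```

```text
time_s: 20.4
tool_pos: [0.5861, 0.0604, 0.1847]
tool_rot: [149.6, -0.3, 76.3]
contact_force: [6.7, 3.2, 3.4]
gripper_width: 0.157
finger_force: 27.1
rest mm [39.3 46.3 85.2] rot err [ 0.15 -0.53 89.89] F rest [6.7 4.7 0. ] 27.143424882051477
```

```bash
python3 -m inch '[[[-0.01,-0.001,0],[0,0,0],0.005],[[-0.02,-0.001,0.002],[0,0,0],0.005],[[-0.029,-0.001,0.005],[0,0,0],0.005],[[-0.038,-0.001,0.008],[0,0,0],0.005],[[-0.046,-0.001,0.013],[0,0,0],0.005],[[-0.054,-0.001,0.019],[0,0,0],0.005],[[-0.061,-0.001,0.026],[0,0,0],0.005],[[-0.067,-0.001,0.034],[0,0,0],0.005],[[-0.072,-0.001,0.042],[0,0,0],0.005],[[-0.072,-0.001,0.042],[0,0,0],0.005]]' 20
python3 -c "from h import *;inrest()"
```

```text
time_s: 21.23
tool_pos: [0.5892, -0.0179, 0.1476]
tool_rot: [149.5, 0.0, 76.2]
contact_force: [-1.0, -9.1, 10.7]
gripper_width: 0.151
finger_force: 23.8
rest mm [ 39.3 -28.9  42.4] rot err [ 0.45 -0.29 89.92] F rest [ 6.3 -9.1  8.7] 23.778611719608307
```

```bash
python3 -m inch '[[[0,0,0],[0,0,0],0.02],[[0,0,0],[0,0,0],0.028],[[0,0,0],[0,0,0],0.035],[[0,0,-0.003],[0,0,0],0.035],[[0,0,-0.01],[0,0,0],0.035],[[0,0,-0.025],[0,0,0],0.035],[[0,0,-0.045],[0,0,0],0.03],[[0,0,-0.06],[0,0,0],0.01],[[0,0,-0.065],[0,0,0],0],[[0,0,-0.065],[0,0,0],0]]' 20
python3 - <<'E'
from h import *
from workcell import get_image
inrest()
print(to([38,-25,100],TOOL*R.from_euler('z',-90,degrees=True)))
d=get_image("scene");cv2.imwrite("pics/s2.png",cv2.resize(d["img"][150:310,170:370,::-1],None,fx=4,fy=3.75))
E
```

```text
time_s: 22.07
tool_pos: [0.5554, -0.0072, 0.203]
tool_rot: [149.7, -0.1, 76.3]
contact_force: [0.7, -0.5, -0.3]
gripper_width: 0.003
finger_force: 0.0
rest mm [ 36.5 -26.6 108. ] rot err [ 0.16 -0.25 89.99] F rest [ 0.5 -0.3 -0.7] 0.0
(array([0.0016, 0.0015, 0.0081]), array([ 0.0045, -0.0011, -0.0003]))
```

View pics/s2.png

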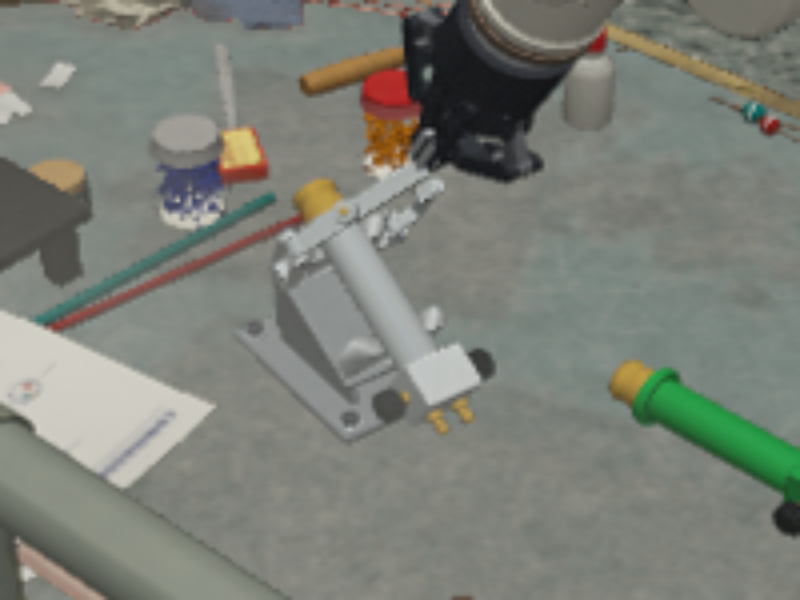

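The strap stands about 0.45 rad open over the barrel, tip at px (430,165), with the shut fingers above it and the torch still seated. Pressing down.

```bash
python3 -m inch '[[[0.001,0.0015,0.015],[0.004,0,0],0],[[0.001,0.0015,0.03],[0.004,0,0],0],[[0.001,0.0015,0.04],[0.004,0,0],0],[[0.001,0.0015,0.047],[0.004,0,0],0],[[0.001,0.0015,0.053],[0.004,0,0],0],[[0.001,0.0015,0.058],[0.004,0,0],0],[[0.001,0.0015,0.063],[0.004,0,0],0],[[0.001,0.0015,0.067],[0.004,0,0],0],[[0.001,0.0015,0.071],[0.004,0,0],0],[[0.001,0.0015,0.073],[0.004,0,0],0]]' 20
python3 -c "from h import *;inrest()"
python3 -m inch '[[[0,0,0.0007],[0,0,0],0],[[0,0,0.0014],[0,0,0],0],[[0,0,0.0021],[0,0,0],0],[[0,0,0.0028],[0,0,0],0],[[0,0,0.0035],[0,0,0],0],[[0,0,0.0042],[0,0,0],0],[[0,0,0.0049],[0,0,0],0],[[0,0,0.0056],[0,0,0],0],[[0,0,0.006],[0,0,0],0],[[0,0,0.006],[0,0,0],0]]' 20
python3 -c "from h import *;inrest()"
```

```text
time_s: 22.95
tool_pos: [0.5925, -0.0155, 0.1391]
tool_rot: [150.1, -0.0, 76.3]
contact_force: [-10.8, -0.5, 12.0]
gripper_width: 0.003
finger_force: 7.1
rest mm [ 37.4 -25.9  33.7] rot err [-1.200e-01  7.000e-02  8.998e+01] F rest [-2.9 -3.  15.6] 7.119544353336096
time_s: 23.78
tool_pos: [0.5946, -0.0166, 0.1354]
tool_rot: [150.2, 0.1, 76.3]
contact_force: [-23.5, -0.7, 21.1]
gripper_width: 0.002
finger_force: 14.4
rest mm [ 37.6 -26.5  29.4] rot err [-0.11  0.18 90.04] F rest [-9.1 -6.2 29.6] 14.387604463845491
```

```bash
python3 -m inch '[[[0,0,0.0005],[0,0,0],0],[[0,0,0.001],[0,0,0],0],[[0,0,0.0015],[0,0,0],0],[[0,0,0.002],[0,0,0],0],[[0,0,0.0025],[0,0,0],0],[[0,0,0.003],[0,0,0],0],[[0,0,0.0035],[0,0,0],0],[[0,0,0.004],[0,0,0],0],[[0,0,0.004],[0,0,0],0],[[0,0,0.004],[0,0,0],0]]' 20
python3 -c "from h import *;inrest()"
```

```text
time_s: 24.62
tool_pos: [0.5972, -0.0172, 0.1308]
tool_rot: [150.1, 0.0, 76.3]
contact_force: [-4.7, -3.1, 4.1]
gripper_width: 0.001
finger_force: 2.8
rest mm [ 37.6 -26.4  24. ] rot err [-6.000e-02  8.000e-02  8.998e+01] F rest [-1.2 -4.1  5.4] 2.771579526452115
```

```bash
python3 -m inch '[[[0,0,0.0004],[0,0,0],0],[[0,0,0.0008],[0,0,0],0],[[0,0,0.0012],[0,0,0],0],[[0,0,0.0016],[0,0,0],0],[[0,0,0.002],[0,0,0],0],[[0,0,0.002],[0,0,0],0],[[0,0,0.002],[0,0,0],0],[[0,0,0.002],[0,0,0],0],[[0,0,0.002],[0,0,0],0],[[0,0,0.002],[0,0,0],0]]' 20
python3 -c "from h import *;inrest()"
```

```text
time_s: 25.45
tool_pos: [0.5982, -0.0175, 0.1293]
tool_rot: [150.1, 0.0, 76.3]
contact_force: [-7.6, -3.2, 6.1]
gripper_width: -0.001
finger_force: 4.5
rest mm [ 37.7 -26.4  22.2] rot err [-6.000e-02  9.000e-02  8.999e+01] F rest [-2.7 -4.9  8.6] 4.539827280677855
```

```bash
python3 -m inch '[[[0,0,0.0004],[0,0,0],0],[[0,0,0.0008],[0,0,0],0],[[0,0,0.0008],[0,0,0],0],[[0,0,-0.001],[0,0,0],0],[[0,0,-0.004],[0,0,0],0],[[0,0,-0.01],[0,0,0],0],[[-0.01,0,-0.03],[0,0,0],0],[[-0.03,0,-0.065],[0,0,0],0],[[-0.06,0,-0.1],[0,0,0],0],[[-0.09,0,-0.13],[0,0,0],0]]' 20
python3 - <<'E'
from h import *
from workcell import get_image
inrest()
d=get_image("wrist");np.savez("pics/w6.npz",**d)
P=cloud(d);B=RR.inv().apply(P.reshape(-1,3)-O)*1000
e=cv2.resize(d["img"][:,:,::-1],(400,300));s=get_image("scene");a=cv2.resize(s["img"][170:270,220:320,::-1],(400,400),interpolation=2)
t=get_image("top");np.savez("pics/t2.npz",**t);b=cv2.resize(t["img"][165:235,210:310,::-1],(400,280),interpolation=2)
o=np.zeros((600,800,3),np.uint8);o[:300,:400]=e;o[:400,400:]=a;o[310:590,:400]=b;cv2.imwrite("pics/f.png",o)
m=(abs(B[:,0]-38)<6)&(B[:,2]>10)&(B[:,2]<45)
for y in(-70,-60,-55,-50,-45,-40,-35,-30,-25,-20,-15,15,20): q=B[m&(abs(B[:,1]-y)<1.5)];print(y,len(q),np.median(q[:,2]).round(1) if len(q) else '')
for n,c in(("flange",(46,54)),):
    for x in range(42,58,2): q=B[(abs(B[:,0]-x-1)<1)&(B[:,2]>12)&(B[:,2]<40)&(abs(B[:,1]+12)<3)];print(x,len(q),q[:,2].mean() if len(q) else '')
E
```

```text
time_s: 26.28
tool_pos: [0.5156, -0.0852, 0.2393]
tool_rot: [150.1, -0.1, 76.5]
contact_force: [1.1, -1.5, 0.3]
gripper_width: 0.004
finger_force: 0.0
rest mm [  37.1 -111.7  149.6] rot err [-1.800e-01 -5.000e-02  9.012e+01] F rest [ 1.4 -1.2 -0.5] 0.0
-70 13 34.1
-60 77 35.9
-55 82 31.6
-50 79 24.9
-45 85 24.7
-40 68 24.7
-35 89 24.7
-30 89 24.3
-25 90 24.5
-20 90 24.4
-15 89 24.5
15 99 24.3
20 23 24.1
42 30 24.27512475474671
44 20 24.129727202358527
46 35 16.90579024804658
48 27 18.064192324592725
50 31 17.82395346451993
52 27 17.835322920684217
54 8 14.006320118982426
56 3 12.576874640249805
```

View pics/f.png

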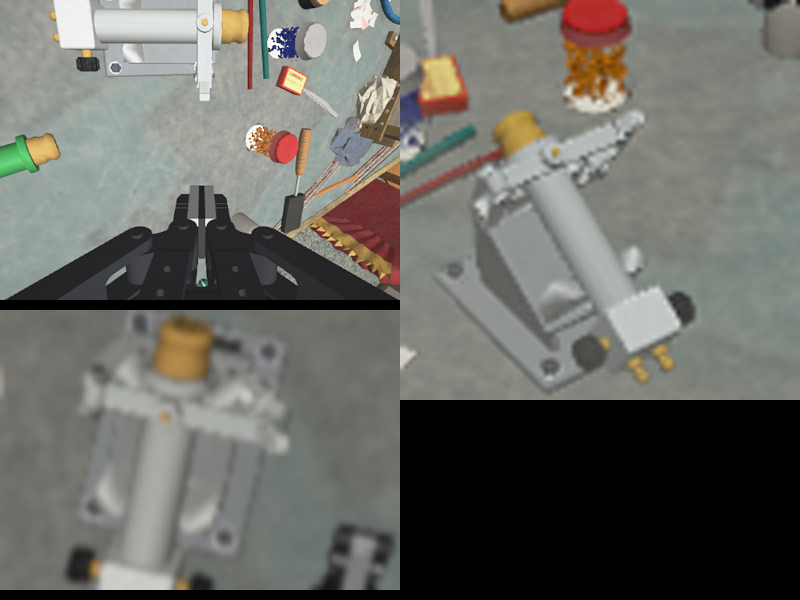

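The strap lies flat across the barrel, with its top at z ≈ 24.4 mm along its whole length. The catch nose stands over its tip, the flange is still at x = 46 mm, and the jar and bottle look undisturbed. The fingers are clear, so I'm handing in.

```bash
python3 -c "from workcell import ticket;print(ticket.sign_off())"
```

```text
the job is handed in; nothing more can be done
None
```

The job is handed in at about 26 s on the robot's clock: the torch is seated in the V-rest with its flange on the upper plate, the strap is shut and the catch is over its end, as measured in the last wrist view; no verdict came back.

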